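# Start the child-locked hob

### The job

Start the hob under the saucepan: pull the child-lock knob up as far as it goes, then press the round, the bar and the triangular key in that order, each fully down and let up again before the next, and finally push the knob back down fully home. Press no key while the knob is down or out of this order, keep the knob up until all three are pressed, never press the square stop key, and leave the saucepan, the salt pot and the spice jar standing where they are.

Things in the scene. Friction and masses are not known exactly. Their poses are not given: they have to be found in the camera images.
- hob: fixed portable hob, grey box with black top, 280 (x) by 300 (y) by 50 mm high; origin at the centre of its underside. Front (towards the robot) is its -x side. On its top, 95 mm in front of the centre, five controls stand in a row along its y, 50 mm apart: four bare metal keys and the lock knob, in changing order. The saucepan stands behind them. Yaw within 0.25 rad.
- round_top (a point): centre of the top face of the round key (power on): round disc, 28 mm across; it stands 9 mm above the hob's top and sinks straight down with the key. Axes as the hob's.
- round (a joint): how far the round key is pressed, m: 0 up, 0.005 fully down (then still 4 mm above the hob's top). A spring brings it back up; it starts to move at 1.2 N and is fully down at 4 N.
- round_memory (a joint): what the hob remembers of the round key, m: a hidden slide under the key, 0 at first, which stays about as far down as the key has been pressed so far (about 0.0045 after a full press; above 0.002 counts as having been pressed). It cannot be touched.
- bar_top (a point): centre of the top face of the bar key (boost): narrow oblong bar, 34 mm along the hob's x and 12 mm along its y; it stands 9 mm above the hob's top and sinks straight down with the key. Axes as the hob's.
- bar (a joint): how far the bar key is pressed, m: 0 up, 0.005 fully down (then still 4 mm above the hob's top). A spring brings it back up; it starts to move at 1.2 N and is fully down at 4 N.
- bar_memory (a joint): what the hob remembers of the bar key, m: a hidden slide under the key, 0 at first, which stays about as far down as the key has been pressed so far (about 0.0045 after a full press; above 0.002 counts as having been pressed). It cannot be touched.
- triangle_top (a point): centre of the top face of the triangle key (start): triangular prism, corners 20 mm from its centre (sides 35 mm, so only 10 mm from the centre to the middle of a side); it stands 9 mm above the hob's top and sinks straight down with the key. Axes as the hob's.
- triangle (a joint): how far the triangle key is pressed, m: 0 up, 0.005 fully down (then still 4 mm above the hob's top). A spring brings it back up; it starts to move at 1.2 N and is fully down at 4 N.
- triangle_memory (a joint): what the hob remembers of the triangle key, m: a hidden slide under the key, 0 at first, which stays about as far down as the key has been pressed so far (about 0.0045 after a full press; above 0.002 counts as having been pressed). It cannot be touched.
- square_top (a point): centre of the top face of the square key (stop, not to be pressed): square, 25 by 25 mm; it stands 9 mm above the hob's top and sinks straight down with the key. Axes as the hob's.
- square (a joint): how far the square key is pressed, m: 0 up, 0.005 fully down (then still 4 mm above the hob's top). A spring brings it back up; it starts to move at 1.2 N and is fully down at 4 N.
- square_memory (a joint): what the hob remembers of the square key, m: a hidden slide under the key, 0 at first, which stays about as far down as the key has been pressed so far (about 0.0045 after a full press; above 0.002 counts as having been pressed). It cannot be touched.
- knob (a joint): how far the child-lock knob is pulled up out of the hob, m: 0 pushed home (locked), 0.014 at its upper stop (unlocked). About 3 N moves it either way; it stays where it is left.
- knob_top (a point): centre of the top face of the child-lock knob, moving with it: an upright metal cylinder 30 mm across and 22 mm high on a 14 mm thick stem; pushed home its top is 34 mm and its underside 12 mm above the hob's top, 14 mm higher when pulled out. Grip it round the sides along the hob's x, clear of the keys beside it.
- saucepan: small steel saucepan, 110 mm across and 65 mm high, about 0.5 kg, with a short black handle at its +x side reaching 128 mm from its centre, standing loose on the cooking zone; origin at the centre of its underside.
- salt_pot: brown pot with a wooden lid, 77 mm across and 100 mm high, standing on the worktop at the hob's left (+y) side; origin at the centre of its underside.
- spice_jar: spice jar with a red cap, 45 mm across and 106 mm high, standing on the worktop at the hob's right (-y) side; origin at the centre of its underside.
Mind the look-alikes: they are no part of the job. There is more than one size of the saucepan; the job needs the larger.

How it is judged:
By the outcome, as a careful person would: the job done as asked, in the order asked, and still so for the second after the job is handed in, with the robot touching nothing.
It also fails if it takes over 48 s, if anything falls off the work surface, if the arm or the gripper's body presses on something with over 40 N, if the wrist force passes 120 N, or if a joint passes its speed limit or range.

### The arm

A 6-joint arm with a two-finger parallel gripper is mounted at the origin on a cart in front of the work surface, level with it; the furniture and walls round the work are solid. World frame = base frame: x ahead of the robot, y to its left, z up, the work surface at z = 0. Lengths are in m, angles in rad, forces in N, time in s.
With the tool pointing down it reaches from about 0.425 to 1.125 m from the base axis. Payload 14.9 kg.
Tool frame: the origin (TCP) lies at the very end of the fingers, on their centre line; the grasp point (between the pads) lies 19 mm behind it; z points along the fingers, x is the direction in which the jaws open and shut, and the axes are right-handed (so a half turn about z gives the same grasp; the last joint's range is limited). The gripper opens to 91 mm and grips with 3 to 60 N. Pads are 32 mm wide; open, the fingers measure 118 mm over their backs; the gripper's body (76 mm by 178 mm) begins 60 mm behind the grasp point.
Start: joints at [-1.237, 0.379, 1.734, -0, 1.028, -0.033], TCP at [0.251, -0.653, 0.214] pointing down, gripper open.
Joint ranges: [-2.77, 2.77], [-0.74, 2.19], [0, 2.66], [-1.06, 4.2], [0.31, 2.87], [-3.08, 3.08]. Speed limits (rad/s): [1.89, 1.89, 2.39, 3.14, 3.14, 3.14].

### API

Orientations are given as a unit quaternion [w, x, y, z].
In Python, from cell import get_state, grab_frame, calibration, sign_off gives the robot as it stands.
- The arm moves only by the tool apply_moves, never from a script. Its argument "steps" is a list that holds one entry, the list of rows, each a list of 7 numbers: the shift along the tool's x, y, z normalised to -1 to 1, where 1 is 0.15 m, then the turn, a rotation vector about the tool's x, y, z normalised to -1 to 1, where 1 is 180 degrees, then the opening, from -1 (shut) to 1 (fully open). In form: [[[dx, dy, dz, rx, ry, rz, claw], ...]]. A call has exactly 10 rows; each row shifts and turns the commanded pose from where the row before left it, along the tool's axes as they then stand; what a row does not reach is not made up. A row lasts 1/10 s, in which the tool goes at most 50 mm and 8.59 degrees, less where a joint would pass 70% of its speed; a pose out of reach is approached as far as the arm can. A call with a number of a shift or a turn outside -1 to 1 is refused whole. A call with a gripper value outside its range is refused whole. The fingers move at their own pace and stop on an object; "newtons" is the grip in N (left out, the last holds). Time passes only in rows, so rows that do not move let the fingers close, or fill a call up. It gives the time, the measured TCP pose, the force and the opening at its end, in the units of the state.
- get_state(): the state, without advancing time (a new reading comes with each control period).
- grab_frame(name): name is "scene" or "top" or "wrist"; returns the picture (400x640x3 uint8, red, green, blue); there is no depth.
- calibration(name): a dict with "fx", "fy", "cx", "cy" (pixels), "R" (3x3) and "t" (3): a world point X has camera coordinates R X + t; the wrist camera has in their place "tool_from_camera" (4x4, takes a point from camera to tool coordinates, whose origin is the TCP and whose axes are the tool frame's). Camera axes: x right, y down, z forward; pixel columns grow to the right and rows downward; lengths in m; the calibration is good to about 2 mm. A picture is of the moment at which its call begins: read the wrist's pose just before it. calibration takes no time and is no camera call.
- sign_off(): hands the job in, once; it reports no verdict.
The state is a dict: "time_s": time; "joints": joint angles; "dq": joint speeds; "effort": joint torques, N m; "position": TCP position; "orientation": TCP orientation; "force": force on the tool from outside, world axes, zero at the start; "torque": the same for the moment, N m; "gripper_width": opening from 0.0 (shut) to 1.0 (fully open).
Only numpy, scipy, OpenCV 4.12 (cv2) and the standard library are available. Lean on these libraries where they do the work, as an engineer would, in place of code of your own. Each camera call takes 0.05 s, during which the arm holds its last target.

## Working session

There is one attempt and no reset: what is moved stays moved. The work goes in short steps, Python scripts to look and compute and a tool call to move; the robot and the scene stay as the last step left them, time stands still between calls to the robot, and variables do not carry over. Pictures are saved under pics/ and viewed, and the job is handed in when it is done.

Besides the shell and the picture viewer there is one more tool, called after "Emit:" by a JSON object that holds its "fn" and its "kwargs". apply_moves: Moves the arm, as the interface text tells. Its arguments: {"type":"object","properties":{"steps":{"type":"array"},"newtons":{"type":"number"}},"required":["steps"]}

```bash
mkdir -p pics; ls; python3 - <<'E'
from cell import *
import cv2
s=get_state(); print(s)
for n in ["scene","top"]:
    f=grab_frame(n); cv2.imwrite(f"pics/{n}0.png",f[:,:,::-1])
for n in ["scene","top","wrist"]: print(n,calibration(n))
E
```

```text
pics
{'time_s': 0.0, 'joints': array([-1.23730726e+00,  3.79440649e-01,  1.73476306e+00,  1.35142543e-05,
        1.02851414e+00, -3.33224243e-02]), 'dq': array([-5.21647960e-04,  9.21582518e-05,  6.73498022e-04,  1.64688588e-04,
       -3.54701570e-04,  1.42759718e-03]), 'effort': array([-1.57580784e-03, -7.63727689e+01, -4.34371805e+01,  6.50096079e-02,
        4.25145181e-02, -1.47753076e-04]), 'position': array([ 0.25090245, -0.65306686,  0.2132746 ]), 'orientation': array([-3.38521247e-04,  8.24206867e-01, -5.66288552e-01, -4.49394992e-04]), 'force': array([ 0.423489  ,  0.71196049, -0.73742247]), 'torque': array([-0.01533884, -0.04475343, -0.00116782]), 'gripper_width': 0.9991133686417192}
scene {'fx': 375.60062328457565, 'fy': 375.60062328457565, 'cx': 317.52794918643195, 'cy': 196.91234882174402, 'R': array([[-0.83606377, -0.54859975,  0.00597403],
       [-0.25822656,  0.38388216, -0.8865402 ],
       [ 0.48406241, -0.7427468 , -0.462613  ]]), 't': array([0.48775137, 0.23535107, 0.56567005])}
top {'fx': 495.6550017293013, 'fy': 495.6550017293013, 'cx': 316.0192539975962, 'cy': 200.03350533770052, 'R': array([[ 2.28643000e-02, -9.99734615e-01,  2.81472344e-03],
       [-9.95335981e-01, -2.30274560e-02, -9.36804172e-02],
       [ 9.37203718e-02, -6.59658360e-04, -9.95598341e-01]]), 't': array([-0.05333277,  0.59188434,  1.23561715])}
wrist {'fx': 291.54858314751584, 'fy': 291.54858314751584, 'cx': 322.24867735724735, 'cy': 196.81856979884446, 'tool_from_camera': array([[ 9.99999726e-01, -7.39671845e-04,  2.94769203e-05,
        -7.87055544e-04],
       [ 7.00180228e-04,  9.58032722e-01,  2.86658006e-01,
        -8.17829210e-02],
       [-2.40272711e-04, -2.86657907e-01,  9.58032978e-01,
        -1.70413255e-01],
       [ 0.00000000e+00,  0.00000000e+00,  0.00000000e+00,
         1.00000000e+00]])}
```

View pics/scene0.png

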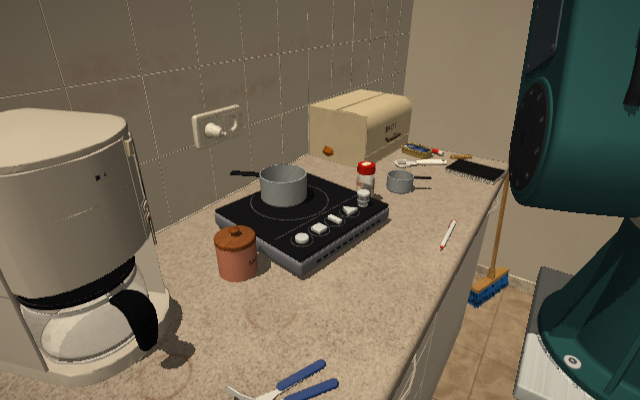

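View pics/top0.png

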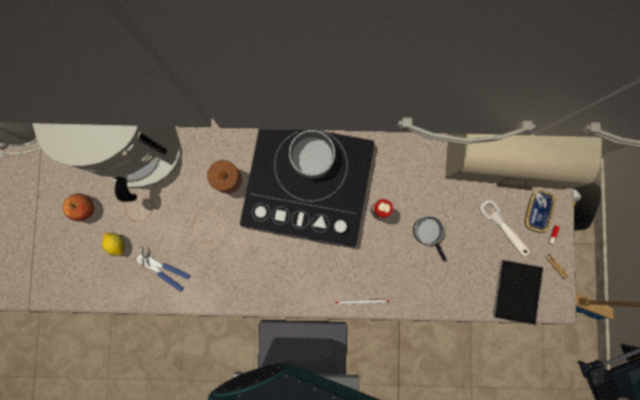

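```bash
python3 - <<'E'
import cv2
t=cv2.imread("pics/top0.png")[115:260,200:450]; s=cv2.imread("pics/scene0.png")[150:280,200:450]
a=cv2.resize(t,None,fx=3.2,fy=3.2,interpolation=cv2.INTER_CUBIC);b=cv2.resize(s,None,fx=3.2,fy=3.2,interpolation=cv2.INTER_CUBIC)
cv2.imwrite("pics/tc.png",a);cv2.imwrite("pics/sc.png",b)
E
```

```text
(no output)
```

View pics/tc.png

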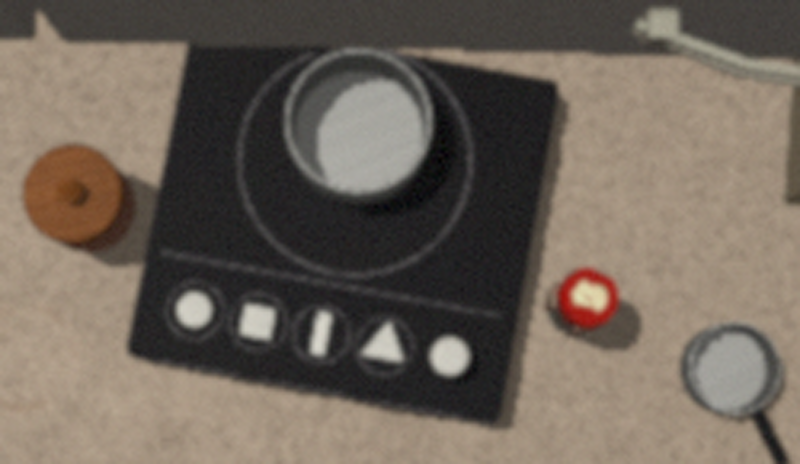

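View pics/sc.png

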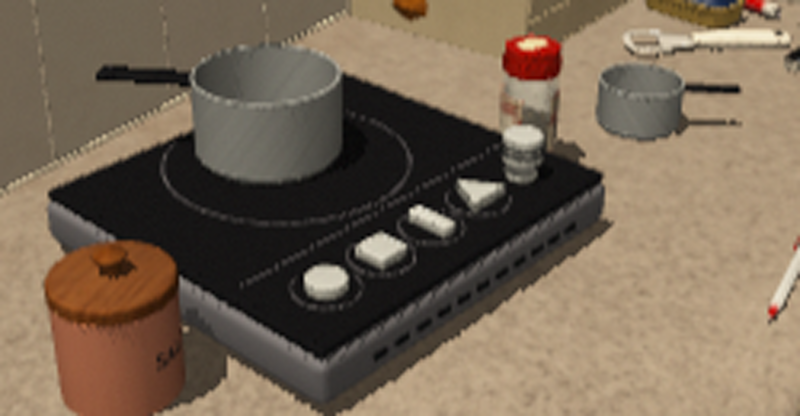

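```bash
cat > h.py <<'E'
import numpy as np, cv2
from cell import *
from scipy.spatial.transform import Rotation as Ro
def ray(n,uv,z,st=None):
    c=calibration(n); d=np.array([(uv[0]-c['cx'])/c['fx'],(uv[1]-c['cy'])/c['fy'],1])
    if n=='wrist':
        q=st['orientation'];Rt=Ro.from_quat([q[1],q[2],q[3],q[0]]).as_matrix()
        T=c['tool_from_camera'];o=Rt@T[:3,3]+st['position'];w=Rt@T[:3,:3]@d
    else:
        o=-c['R'].T@c['t'];w=c['R'].T@d
    return o+w*(z-o[2])/w[2]
def blobs(img,lo=190,amin=20):
    g=img.min(axis=2); m=(g>lo).astype(np.uint8)
    n,l,s,c=cv2.connectedComponentsWithStats(m)
    return [(s[i,4],c[i]) for i in range(1,n) if s[i,4]>amin]
E
python3 - <<'E'
from h import *
t=cv2.imread("pics/top0.png")
for a,c in blobs(t,180):
    if 240<c[0]<360 and 200<c[1]<245: print(a,c.round(1),ray('top',c,.059).round(4),ray('top',c,.084).round(4))
s=cv2.imread("pics/scene0.png")
for a,c in blobs(s,180):
    if 290<c[0]<375 and 180<c[1]<250: print(a,c.round(1),ray('scene',c,.059).round(4),ray('scene',c,.084).round(4))
E
```

```text
58 [260.  211.4] [0.5584 0.0985 0.059 ] [0.5567 0.0957 0.084 ]
58 [279.9 215.1] [0.5504 0.049  0.059 ] [0.5489 0.0472 0.084 ]
30 [299.6 219.3] [ 5.413e-01 -2.000e-04  5.900e-02] [ 0.5399 -0.001   0.084 ]
47 [319.8 222.5] [ 0.5344 -0.0503  0.059 ] [ 0.5332 -0.0501  0.084 ]
66 [339.9 225.8] [ 0.5273 -0.1003  0.059 ] [ 0.5262 -0.0991  0.084 ]
37 [362.9 191.7] [ 0.5459 -0.1423  0.059 ] [ 0.5244 -0.097   0.084 ]
29 [348.9 209. ] [ 0.5327 -0.0487  0.059 ] [ 0.512  -0.0092  0.084 ]
25 [333.9 217.5] [0.5412 0.0013 0.059 ] [0.52   0.0378 0.084 ]
53 [318.4 226.8] [0.5484 0.0507 0.059 ] [0.5268 0.0841 0.084 ]
59 [301.4 236.5] [0.5565 0.0992 0.059 ] [0.5344 0.1297 0.084 ]
```

```bash
cat >> h.py <<'E'
def plan(goal,yaw,n):
    st=get_state();q=st['orientation'];R=Ro.from_quat([q[1],q[2],q[3],q[0]]).as_matrix();p=st['position'].copy()
    Rg=np.column_stack([[np.cos(yaw),np.sin(yaw),0],[np.sin(yaw),-np.cos(yaw),0],[0,0,-1]])
    d=(np.array(goal)-p)/n
    rv=Ro.from_matrix(R.T@Rg).as_rotvec()/n
    print('rotvec tot',(rv*n).round(4),'dist/row',np.linalg.norm(d).round(4))
    for k in range(n):
        print([*(R.T@d/.15).round(4),*(rv/np.pi).round(4)]); R=R@Ro.from_rotvec(rv).as_matrix()
E
python3 -c "
from h import *
plan([.5255,-.098,.19],-.161,19)"
```

```text
rotvec tot [-6.000e-04  9.000e-04 -1.043e+00] dist/row 0.0326
[np.float64(-0.1473), np.float64(-0.1598), np.float64(0.0083), np.float64(-0.0), np.float64(0.0), np.float64(-0.0175)]
[np.float64(-0.1383), np.float64(-0.1676), np.float64(0.0083), np.float64(-0.0), np.float64(0.0), np.float64(-0.0175)]
[np.float64(-0.1289), np.float64(-0.175), np.float64(0.0083), np.float64(-0.0), np.float64(0.0), np.float64(-0.0175)]
[np.float64(-0.1191), np.float64(-0.1818), np.float64(0.0083), np.float64(-0.0), np.float64(0.0), np.float64(-0.0175)]
[np.float64(-0.1089), np.float64(-0.188), np.float64(0.0083), np.float64(-0.0), np.float64(0.0), np.float64(-0.0175)]
[np.float64(-0.0984), np.float64(-0.1937), np.float64(0.0083), np.float64(-0.0), np.float64(0.0), np.float64(-0.0175)]
[np.float64(-0.0877), np.float64(-0.1988), np.float64(0.0083), np.float64(-0.0), np.float64(0.0), np.float64(-0.0175)]
[np.float64(-0.0766), np.float64(-0.2033), np.float64(0.0083), np.float64(-0.0), np.float64(0.0), np.float64(-0.0175)]
[np.float64(-0.0654), np.float64(-0.2072), np.float64(0.0083), np.float64(-0.0), np.floa
[... 514 characters left out ...]
at64(-0.0067), np.float64(-0.2172), np.float64(0.0082), np.float64(-0.0), np.float64(0.0), np.float64(-0.0175)]
[np.float64(0.0052), np.float64(-0.2172), np.float64(0.0082), np.float64(-0.0), np.float64(0.0), np.float64(-0.0175)]
[np.float64(0.0171), np.float64(-0.2166), np.float64(0.0082), np.float64(-0.0), np.float64(0.0), np.float64(-0.0175)]
[np.float64(0.029), np.float64(-0.2154), np.float64(0.0082), np.float64(-0.0), np.float64(0.0), np.float64(-0.0175)]
[np.float64(0.0407), np.float64(-0.2135), np.float64(0.0082), np.float64(-0.0), np.float64(0.0), np.float64(-0.0175)]
[np.float64(0.0524), np.float64(-0.2109), np.float64(0.0082), np.float64(-0.0), np.float64(0.0), np.float64(-0.0175)]
```

Emit:
{"fn": "apply_moves", "kwargs": {"steps": [[[-0.147,-0.16,0.008,0,0,-0.0175,1],[-0.138,-0.168,0.008,0,0,-0.0175,1],[-0.129,-0.175,0.008,0,0,-0.0175,1],[-0.119,-0.182,0.008,0,0,-0.0175,1],[-0.109,-0.188,0.008,0,0,-0.0175,1],[-0.098,-0.194,0.008,0,0,-0.0175,1],[-0.088,-0.199,0.008,0,0,-0.0175,1],[-0.077,-0.203,0.008,0,0,-0.0175,1],[-0.065,-0.207,0.008,0,0,-0.0175,1],[-0.054,-0.21,0.008,0,0,-0.0175,1]]]}}

```text
time_s: 1.1
position: [0.3958, -0.36, 0.2017]
orientation: [-0.0, 0.947, -0.32, -0.0]
force: [0.5, -0.8, 0.1]
gripper_width: 1.0
```

Emit:
{"fn": "apply_moves", "kwargs": {"steps": [[[-0.042,-0.213,0.008,0,0,-0.0175,1],[-0.03,-0.215,0.008,0,0,-0.0175,1],[-0.019,-0.216,0.008,0,0,-0.0175,1],[-0.007,-0.217,0.008,0,0,-0.0175,1],[0.005,-0.217,0.008,0,0,-0.0175,1],[0.017,-0.217,0.008,0,0,-0.0175,1],[0.029,-0.215,0.008,0,0,-0.0175,1],[0.041,-0.213,0.008,0,0,-0.0175,1],[0.052,-0.21,0.008,0,0,-0.0175,1],[0,0,0,0,0,0,1]]]}}

```text
time_s: 2.1
position: [0.526, -0.0961, 0.1909]
orientation: [-0.0, 0.997, -0.077, -0.0]
force: [-1.0, -0.3, 0.0]
gripper_width: 1.005
```

```bash
python3 - <<'E'
from h import *
s=get_state(); f=grab_frame('wrist')[:,:,::-1].copy(); cv2.imwrite('pics/w1.png',f)
print(s['time_s'],s['position'],s['orientation'],s['joints'].round(3),s['force'])
for a,c in blobs(f,170,150): print(a,c.round(1),ray('wrist',c,.059,s).round(4),ray('wrist',c,.084,s).round(4))
E
```

```text
2.1 [ 0.52596158 -0.09609784  0.1908698 ] [-1.79545076e-04  9.96993837e-01 -7.74805936e-02 -1.19412458e-04] [-0.224  0.151  2.08   0.     0.911 -0.07 ] [-0.95133244 -0.26723516  0.02798749]
666 [323.7  37. ] [0.55   0.0488 0.059 ] [0.5491 0.0436 0.084 ]
3621 [482. 105.] [ 0.6954 -0.0351  0.059 ] [ 0.6825 -0.0334  0.084 ]
408 [513.1  93.1] [ 0.7254 -0.0286  0.059 ] [ 0.71   -0.0274  0.084 ]
364 [323.  94.] [ 5.417e-01 -5.000e-04  5.900e-02] [ 0.5414 -0.0017  0.084 ]
3063 [ 25.9 222.4] [ 0.1946 -0.0824  0.059 ] [ 0.2231 -0.0768  0.084 ]
461 [322.8 145.5] [ 0.5338 -0.0498  0.059 ] [ 0.5342 -0.0469  0.084 ]
579 [322.5 198.5] [ 0.5245 -0.1061  0.059 ] [ 0.5257 -0.0986  0.084 ]
275 [185.3 230.8] [ 0.3666 -0.1197  0.059 ] [ 0.3809 -0.111   0.084 ]
```

View pics/w1.png

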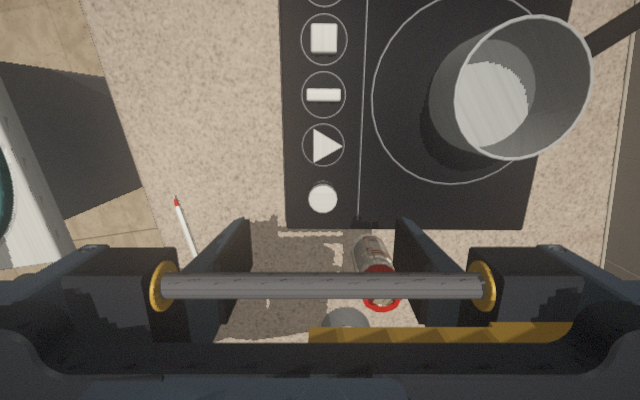

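Emit:
{"fn": "apply_moves", "kwargs": {"steps": [[[0,0.016,0.1,0,0,0.002,1],[0,0,0.1,0,0,0,1],[0,0,0.1,0,0,0,1],[0,0,0.1,0,0,0,1],[0,0,0.1,0,0,0,1],[0,0,0.1,0,0,0,1],[0,0,0.1,0,0,0,1],[0,0,0.1,0,0,0,1],[0,0,0.065,0,0,0,1],[0,0,0,0,0,0,1]]]}}

```text
time_s: 3.15
position: [0.524, -0.1007, 0.0599]
orientation: [-0.0, 0.997, -0.083, -0.001]
force: [-1.1, 0.0, 1.0]
gripper_width: 0.996
```

Emit:
{"fn": "apply_moves", "kwargs": {"steps": [[[0,0,0,0,0,0,-1],[0,0,0,0,0,0,-1],[0,0,0,0,0,0,-1],[0,0,0,0,0,0,-1],[0,0,0,0,0,0,-1],[0,0,0,0,0,0,-1],[0,0,0,0,0,0,-1],[0,0,0,0,0,0,-1],[0,0,0,0,0,0,-1],[0,0,0,0,0,0,-1]]], "newtons": 25}}

```text
time_s: 4.15
position: [0.5253, -0.1011, 0.0616]
orientation: [0.0, 0.997, -0.083, 0.001]
force: [4.6, 0.4, -2.2]
gripper_width: 0.322
```

Emit:
{"fn": "apply_moves", "kwargs": {"steps": [[[0.006,0,-0.014,0,0,0,-1],[0,0,-0.014,0,0,0,-1],[0,0,-0.014,0,0,0,-1],[0,0,-0.014,0,0,0,-1],[0,0,-0.014,0,0,0,-1],[0,0,-0.014,0,0,0,-1],[0,0,-0.014,0,0,0,-1],[0,0,0,0,0,0,-1],[0,0,0,0,0,0,-1],[0,0,0,0,0,0,-1]]]}}

```text
time_s: 5.15
position: [0.5253, -0.101, 0.0758]
orientation: [-0.0, 0.997, -0.083, -0.0]
force: [2.6, -1.6, -14.4]
gripper_width: 0.322
```

```bash
python3 - <<'E'
from h import *
s=get_state(); print(s['position'],s['force'],s['gripper_width'])
for n in ['wrist','scene']:
    f=grab_frame(n)[:,:,::-1]; cv2.imwrite(f'pics/{n}2.png',f)
f=cv2.imread('pics/scene2.png')[150:280,200:450]; cv2.imwrite('pics/sc2.png',cv2.resize(f,None,fx=3.2,fy=3.2,interpolation=2))
E
```

```text
[ 0.52530919 -0.10104426  0.07575569] [  2.64081023  -1.57562979 -14.39197063] 0.3224367043956121
```

View pics/sc2.png

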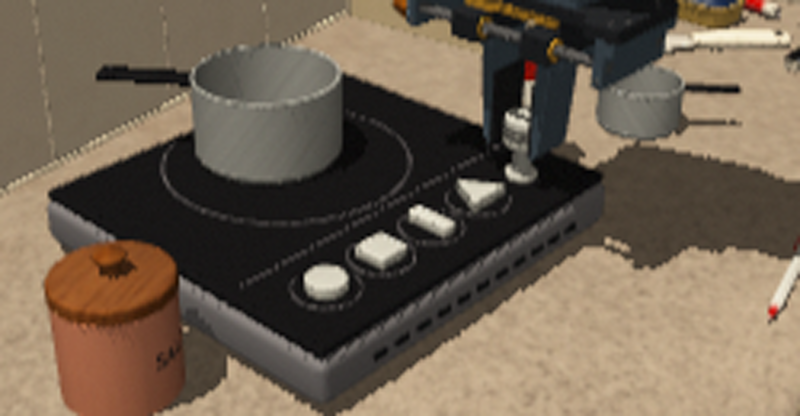

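Emit:
{"fn": "apply_moves", "kwargs": {"steps": [[[0,0,0,0,0,0,1],[0,0,0,0,0,0,1],[0,0,0,0,0,0,1],[0,0,0,0,0,0,1],[0,0,0,0,0,0,1],[0,0,-0.1,0,0,0,1],[0,0,-0.1,0,0,0,1],[0,0,-0.1,0,0,0,1],[0,0,-0.1,0,0,0,1],[0,0,0,0,0,0,-1]]]}}

```text
time_s: 6.25
position: [0.527, -0.1014, 0.1388]
orientation: [0.0, 0.997, -0.083, 0.002]
force: [-0.2, -0.9, -0.5]
gripper_width: 0.94
```

Emit:
{"fn": "apply_moves", "kwargs": {"steps": [[[0,-0.15,0,0,0,0,-1],[0,-0.15,0,0,0,0,-1],[0,-0.15,0,0,0,0,-1],[0,-0.15,0,0,0,0,-1],[0,-0.15,0,0,0,0,-1],[0,-0.15,0,0,0,0,-1],[0,-0.15,0,0,0,0,-1],[0,-0.15,0,0,0,0,-1],[0,-0.146,0,0,0,0,-1],[0,0,0,0,0,0,-1]]]}}

```text
time_s: 7.25
position: [0.5591, 0.0998, 0.1359]
orientation: [-0.0, 0.997, -0.082, 0.0]
force: [-0.2, -0.1, -0.1]
gripper_width: 0.067
```

```bash
python3 - <<'E'
from h import *
s=get_state(); f=grab_frame('wrist')[:,:,::-1].copy(); cv2.imwrite('pics/w3.png',f)
f=grab_frame('scene')[:,:,::-1]; cv2.imwrite('pics/s3.png',f)
print(s['time_s'],s['position'],s['orientation'],s['force'],s['gripper_width'])
E
```

```text
7.25 [0.5590705  0.09981093 0.13594261] [-9.89187613e-05  9.96643218e-01 -8.18674850e-02  3.92804358e-05] [-0.21643969 -0.14989555 -0.14996434] 0.06716014401042787
```

View pics/w3.png

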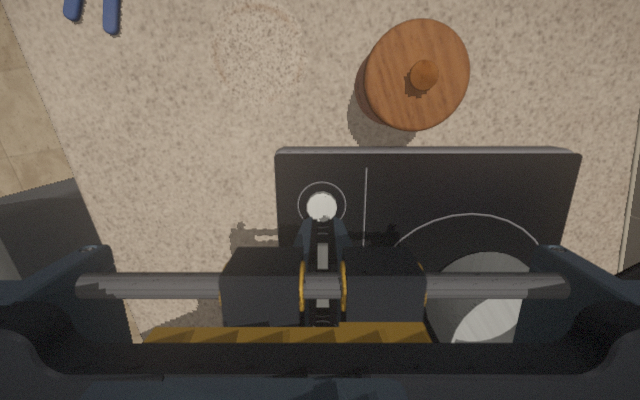

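View pics/s3.png

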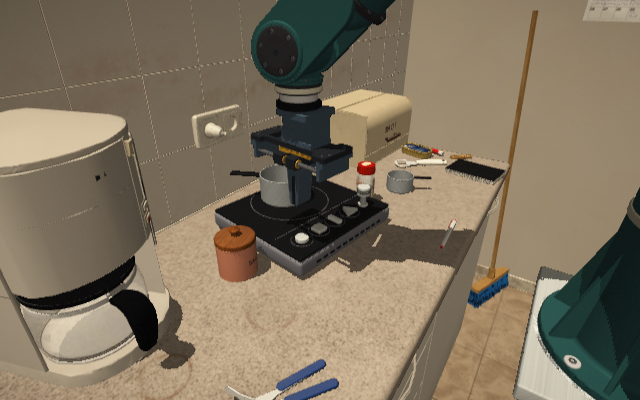

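Emit:
{"fn": "apply_moves", "kwargs": {"steps": [[[-0.008,0.007,0.12,0,0,0,-1],[0,0,0.12,0,0,0,-1],[0,0,0.12,0,0,0,-1],[0,0,0.09,0,0,0,-1],[0,0,0.02,0,0,0,-1],[0,0,0.02,0,0,0,-1],[0,0,0.02,0,0,0,-1],[0,0,0.02,0,0,0,-1],[0,0,0.02,0,0,0,-1],[0,0,0,0,0,0,-1]]]}}

```text
time_s: 8.35
position: [0.558, 0.0972, 0.0542]
orientation: [0.0, 0.997, -0.083, 0.0]
force: [-1.5, -2.0, 8.0]
gripper_width: 0.001
```

Emit:
{"fn": "apply_moves", "kwargs": {"steps": [[[0,0,0.005,0,0,0,-1],[0,0,0,0,0,0,-1],[0,0,-0.12,0,0,0,-1],[0,0,-0.12,0,0,0,-1],[0,0.13,0,0,0,0,-1],[0,0.13,0,0,0,0,-1],[0,0.13,0,0,0,0,-1],[0,0.13,0,0,0,0,-1],[0,0.13,0,0,0,0,-1],[0,0,0,0,0,0,-1]]]}}

```text
time_s: 9.35
position: [0.5412, -0.0003, 0.0889]
orientation: [0.0, 0.997, -0.084, 0.0]
force: [-0.4, 0.2, 0.0]
gripper_width: 0.011
```

```bash
python3 - <<'E'
from h import *
s=get_state(); f=grab_frame('wrist')[:,:,::-1].copy(); cv2.imwrite('pics/w4.png',f)
f=grab_frame('scene')[:,:,::-1]; cv2.imwrite('pics/s4.png',cv2.resize(f[150:280,200:450],None,fx=3.2,fy=3.2,interpolation=2))
print(s['time_s'],s['position'],s['orientation'],s['force'],s['gripper_width'])
E
```

```text
9.35 [ 5.41225925e-01 -3.15564597e-04  8.88941359e-02] [ 3.20221202e-05  9.96504418e-01 -8.35400595e-02  4.76504025e-05] [-0.40510665  0.2367848   0.04461688] 0.011325135335813497
```

View pics/s4.png

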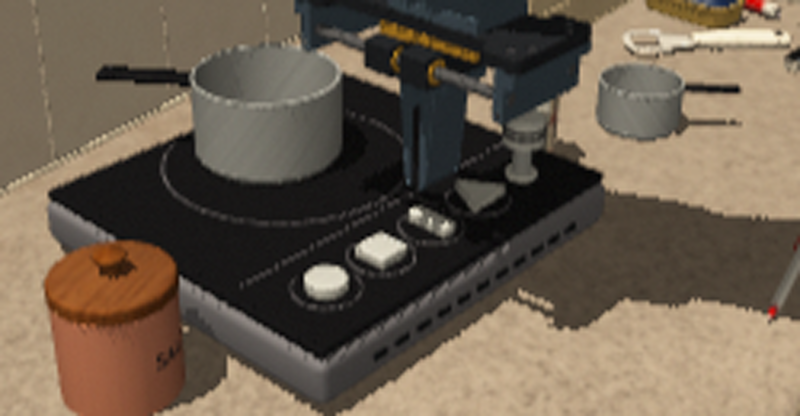

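Emit:
{"fn": "apply_moves", "kwargs": {"steps": [[[0,0,0.1,0,0,0,-1],[0,0,0.03,0,0,0,-1],[0,0,0.02,0,0,0,-1],[0,0,0.02,0,0,0,-1],[0,0,0.02,0,0,0,-1],[0,0,0.02,0,0,0,-1],[0,0,0.02,0,0,0,-1],[0,0,0.015,0,0,0,-1],[0,0,0,0,0,0,-1],[0,0,0,0,0,0,-1]]]}}

```text
time_s: 10.45
position: [0.5417, 0.0011, 0.0535]
orientation: [-0.0, 0.997, -0.083, -0.0]
force: [-11.5, 2.7, 34.4]
gripper_width: 0.007
```

Emit:
{"fn": "apply_moves", "kwargs": {"steps": [[[0,0,0,0,0,0,-1],[0,0,-0.12,0,0,0,-1],[0,0,-0.12,0,0,0,-1],[0,0.11,0,0,0,0,-1],[0,0.11,0,0,0,0,-1],[0,0.11,0,0,0,0,-1],[0,0,0,0,0,0,-1],[0,0,0,0,0,0,-1],[0,0,0,0,0,0,-1],[0,0,0,0,0,0,-1]]]}}

```text
time_s: 11.45
position: [0.5334, -0.0473, 0.088]
orientation: [-0.0, 0.997, -0.082, -0.0]
force: [-0.0, -0.8, 0.4]
gripper_width: 0.003
```

```bash
python3 - <<'E'
from h import *
s=get_state()
f=grab_frame('scene')[:,:,::-1]; cv2.imwrite('pics/s5.png',cv2.resize(f[150:280,200:450],None,fx=3.2,fy=3.2,interpolation=2))
print(s['time_s'],s['position'],s['orientation'],s['force'],s['gripper_width'])
E
```

```text
11.45 [ 0.53336991 -0.04726853  0.08802594] [-2.08985534e-05  9.96592202e-01 -8.24862586e-02 -2.28352395e-05] [-0.02257825 -0.80673169  0.41749027] 0.003312997215920967
```

View pics/s5.png

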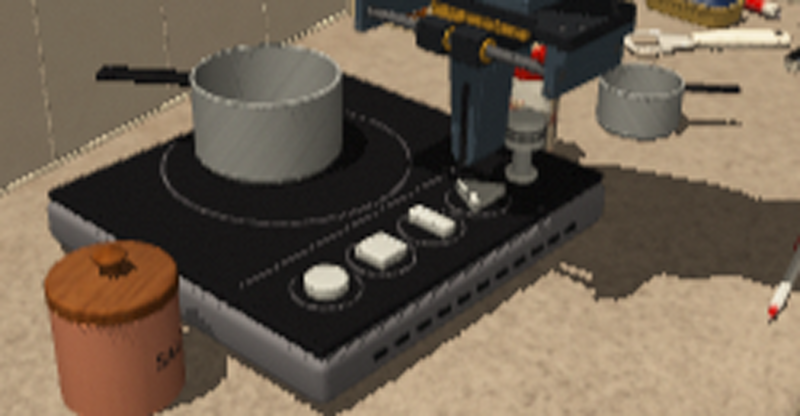

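Emit:
{"fn": "apply_moves", "kwargs": {"steps": [[[0,0.01,0.1,0,0,0,-1],[0,0,0.03,0,0,0,-1],[0,0,0.02,0,0,0,-1],[0,0,0.02,0,0,0,-1],[0,0,0.02,0,0,0,-1],[0,0,0.02,0,0,0,-1],[0,0,0.015,0,0,0,-1],[0,0,0.01,0,0,0,-1],[0,0,0,0,0,0,-1],[0,0,0,0,0,0,-1]]]}}

```text
time_s: 12.5
position: [0.5332, -0.0493, 0.0539]
orientation: [-0.0, 0.997, -0.083, -0.0]
force: [-8.5, 0.3, 24.5]
gripper_width: 0.005
```

Emit:
{"fn": "apply_moves", "kwargs": {"steps": [[[0,0,-0.12,0,0,0,-1],[0,0,-0.13,0,0,0,-1],[0,0,-0.13,0,0,0,-1],[0,0,-0.12,0,0,0,-1],[0,0,0,0,0,0,-1],[0,0.11,0,0,0,0,-1],[0,0.11,0,0,0,0,-1],[0,0.11,0,0,0,0,-1],[0,0,0,0,0,0,-1],[0,0,0,0,0,0,-1]]]}}

```text
time_s: 13.5
position: [0.5246, -0.098, 0.1272]
orientation: [-0.0, 0.997, -0.083, -0.0]
force: [0.0, -0.2, 0.5]
gripper_width: 0.003
```

```bash
python3 - <<'E'
from h import *
s=get_state()
f=grab_frame('scene')[:,:,::-1]; cv2.imwrite('pics/s6.png',cv2.resize(f[150:280,200:450],None,fx=3.2,fy=3.2,interpolation=2))
print(s['time_s'],s['position'],s['orientation'],s['force'],s['gripper_width'])
E
```

```text
13.5 [ 0.52463567 -0.09796931  0.1272275 ] [-9.96766617e-05  9.96533428e-01 -8.31926040e-02 -3.27312939e-04] [ 0.03957217 -0.17376485  0.53509173] 0.0027685159544462434
```

View pics/s6.png

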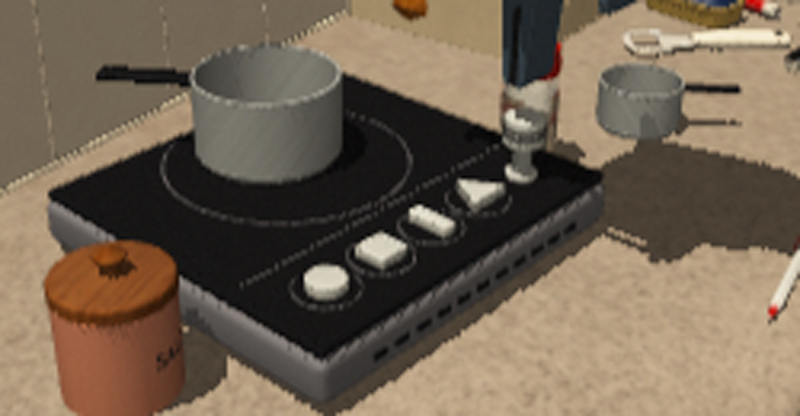

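Emit:
{"fn": "apply_moves", "kwargs": {"steps": [[[0.004,0,0.1,0,0,0,-1],[0,0,0.06,0,0,0,-1],[0,0,0.02,0,0,0,-1],[0,0,0.02,0,0,0,-1],[0,0,0.02,0,0,0,-1],[0,0,0.02,0,0,0,-1],[0,0,0.02,0,0,0,-1],[0,0,0.02,0,0,0,-1],[0,0,0.013,0,0,0,-1],[0,0,0,0,0,0,-1]]]}}

```text
time_s: 14.55
position: [0.5256, -0.0982, 0.0841]
orientation: [-0.0, 0.997, -0.083, -0.0]
force: [-2.4, 1.7, 7.0]
gripper_width: 0.006
```

Press a touch more to be sure it is against the lower stop.

Emit:
{"fn": "apply_moves", "kwargs": {"steps": [[[0,0,0.005,0,0,0,-1],[0,0,0.003,0,0,0,-1],[0,0,0,0,0,0,-1],[0,0,0,0,0,0,-1],[0,0,0,0,0,0,-1],[0,0,0,0,0,0,-1],[0,0,0,0,0,0,-1],[0,0,0,0,0,0,-1],[0,0,0,0,0,0,-1],[0,0,0,0,0,0,-1]]]}}

```text
time_s: 15.55
position: [0.5259, -0.0982, 0.0839]
orientation: [-0.0, 0.997, -0.083, 0.0]
force: [-9.0, 4.5, 26.9]
gripper_width: 0.007
```

Emit:
{"fn": "apply_moves", "kwargs": {"steps": [[[0,0,-0.1,0,0,0,-1],[0,0,-0.15,0,0,0,-1],[0,0,-0.15,0,0,0,-1],[0,0,-0.15,0,0,0,-1],[0,0,-0.15,0,0,0,-1],[0,0.15,-0.1,0,0,0,-1],[0,0.15,0,0,0,0,-1],[0,0.15,0,0,0,0,-1],[0,0,0,0,0,0,-1],[0,0,0,0,0,0,-1]]]}}

```text
time_s: 16.55
position: [0.5143, -0.1649, 0.2028]
orientation: [0.0, 0.997, -0.083, 0.0]
force: [-0.1, 0.9, -0.0]
gripper_width: 0.001
```

```bash
python3 - <<'E'
from h import *
s=get_state()
f=grab_frame('scene')[:,:,::-1]; a=f[150:280,200:450]
g=grab_frame('top')[:,:,::-1]; b=g[115:260,200:450]
cv2.imwrite('pics/f7.png',np.vstack([cv2.resize(x,None,fx=2,fy=2,interpolation=2) for x in (a,b)]))
print(s['time_s'],s['position'],s['force'])
for c_,im,n in((a,f,'scene'),(b,g,'top')):
    for A,c in blobs(im,180):
        if (n=='scene' and 290<c[0]<375 and 180<c[1]<250) or (n=='top' and 240<c[0]<360 and 200<c[1]<245): print(n,A,c.round(1))
o=cv2.imread('pics/scene0.png'); print(cv2.absdiff(o,np.ascontiguousarray(f))[160:215,225:310].mean())
E
```

```text
16.55 [ 0.5143197  -0.16493094  0.20281315] [-0.08747662  0.86459846 -0.01580758]
scene 37 [362.8 191.8]
scene 29 [348.9 209. ]
scene 25 [333.9 217.5]
scene 54 [318.5 226.8]
scene 60 [301.4 236.5]
top 68 [260.2 211.2]
top 69 [280.  215.1]
top 39 [299.9 218.6]
top 59 [319.7 222.6]
top 80 [339.8 225.7]
1.5498752228163992
```

View pics/f7.png

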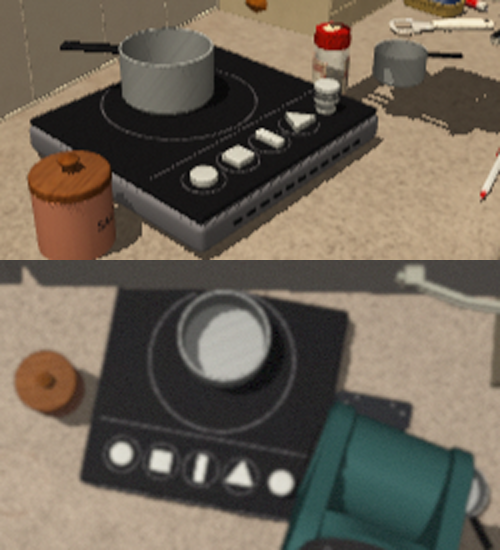

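```bash
python3 -c "
from cell import *
print(sign_off())"
```

```text
the job is handed in; nothing more can be done
None
```

I carried out the whole sequence and handed it in at about 16.6 s of the 48 s allowed; sign-off gave no verdict, and I had no direct reading of the key memories.

- **Knob up:** I gripped it along the hob's x and pulled it up about 14 mm. The pull force then rose to 14 N, so it was at its upper stop, and the pictures showed it still up after each press.
- **Keys:** I pressed round, bar and triangle in that order with the fingers shut. Fingertip heights were about 54 mm each time, which matches fully down. The forces were 8 N (before a further 0.75 mm push), 34 N and 25 N. The square key was never touched.
- **Knob down:** I pushed it back to a top height of 84 mm against a firm stop, at 27 N.

**Last checks:** In the final scene picture the knob and all four keys are within 0.1 pixel of where they started. The saucepan area is unchanged in the scene picture, and the salt pot and spice jar look to be standing where they were. The gripper was clear of everything. In the top view the arm hid the spice jar, so I checked the jar only in the scene view. No checks failed or disagreed.

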